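# Prop up the announcement and hold the talk bar

### The job

Get the desk ready for an announcement: take the tablet out of the desk stand and lean it upright against the front of the green card box, squarely, screen towards you and tilted back a little like a reading stand, its lower edge on the desk, and let go of it. Only once it stands there by itself, press the grey talk bar of the paging microphone right down with the closed fingertips and keep it down with a steady push of about 10 N (anything from 2 to 25 N will do): the program finishes while still holding the bar down, because the channel is open only as long as it is held. Leave the notebook in the stand, do not shove the box, and leave the other things on the desk alone.

Things in the scene. Friction and masses are not known exactly. Their poses are not given: they have to be found in the camera images.
- tablet: Tablet, slab 112 mm wide, 196 mm tall, 9 mm thick, 0.38 kg, dark grey; white screen with a blue header. Starts upright, portrait, in one slot of the stand. Origin: middle of the underside of its lower short edge. z runs up the tablet, y along its width, x out of its BACK (the screen faces -x).
- tablet_top (a point): Middle of the tablet's upper short edge, 196 mm from the origin; the place to pinch it from above across the 9 mm thickness.
- stand: Aluminium desk stand, fixed: base 110 x 120 x 12 mm, two upright slots 12 mm wide, 100 mm long (along its y) at x = -26 and +26 mm; fins reach 60 mm above the desk, slot floors lie at 12 mm. One slot holds the tablet, the other the notebook (which is which varies). Origin: centre of the underside, on the desk.
- notebook: Dark red closed pocket notebook, 110 mm wide, 90 mm tall, 10.5 mm thick, standing in the other slot of the stand (top 102 mm above the desk), to stay there. Origin: centre of its lower edge, z up.
- card_box: Green metal card box, lid closed, 124 mm deep (x), 147 mm wide (y), 96 mm tall, 1.6 kg, loose. Its front (-x) faces the robot; the lid's upper front edge, on which the tablet leans, is 57 mm in front of the origin and 96 mm above the desk; a lip in its middle (24 mm wide, 82 mm above the desk) stands out to 62 mm. Origin: centre of the underside.
- pa_mic: Black paging microphone, fixed on the desk: foot 116 mm (its x) by 96 mm, rear housing 40 mm tall; at the rear right corner (x = +42, y = -30 mm) a gooseneck rises to about 240 mm, with the microphone head turned to the front. Front is -x. Origin: centre of the underside.
- talk_bar (a joint): Angle of the microphone's grey talk bar, rad: 0 at rest, 0.20 at its lower stop. A 52 x 80 mm paddle at the front of the foot, hinged at its rear edge; its pressing point sinks 8 mm over 0.20 rad. It springs back when let go: about 2.5 N at the pressing point to start, 9 N to reach the stop.
- bar_press (a point): Pressing point on top of the talk bar, on its middle line, 40 mm in front of the hinge, 41 mm above the desk at rest; moves with the bar. In the microphone's frame it lies at x = -44 mm, y = 0.
- mug_1: White dotted mug, a bystander. Origin: centre of the underside.
- calculator: Dark desk calculator 118 x 68 x 16 mm, a bystander. Origin: centre of the underside.
- sticky_notes: Yellow block of sticky notes 76 x 76 x 22 mm, a bystander. Origin: centre of the underside.
- stapler: Blue stapler 147 x 36 x 44 mm, a bystander. Origin: centre of the underside.
- glue_stick: Yellow upright glue stick, 27 mm in diameter, 94 mm tall, a bystander. Origin: centre of the underside.

How it is judged:
By the outcome, as a careful person would: the job done as asked, in the order asked, and still so for the second after the job is handed in, while the arm keeps its last pose, push and grip.
It also fails if it takes over 48 s, if anything falls off the work surface, if the arm or the gripper's body presses on something with over 40 N, if the wrist force passes 120 N, or if a joint passes its speed limit or range.

### The arm

A 7-joint arm with a two-finger parallel gripper is mounted at the origin on the work surface; the furniture and walls round the work are solid. World frame = base frame: x ahead of the robot, y to its left, z up, the work surface at z = 0. Lengths are in m, angles in rad, forces in N, time in s.
With the tool pointing down it reaches from about 0.4 to 0.925 m from the base axis. Payload 5.6 kg.
Tool frame: the origin (TCP) lies between the finger pads; the fingertips stand 22 mm ahead of it and the grasp point (between the pads) lies 3 mm ahead of it; z points along the fingers, y is the line along which they close (so a half turn about z gives the same grasp; the last joint's range is limited). The gripper opens to 85 mm and grips with 20 to 120 N. Pads are 22 mm wide; open, the fingers measure 114 mm over their backs; the gripper's body (76 mm by 85 mm) begins 54 mm behind the grasp point. The pads swing forward as they close: fully open they stand 13 mm farther back than shut.
Start: joints at [-1.226, 0.468, -0.012, 1.603, 0.006, 1.071, -0.056], TCP at [0.246, 0.602, 0.253] pointing down, gripper open.
Joint ranges: [-2.53, 2.53], [-0.31, 2.02], [-1.57, 1.55], [0.28, 2.44], [-1.29, 4.43], [0.15, 1.84], [-2.92, 2.92]. Speed limits (rad/s): [2.57, 2.57, 3.14, 3.14, 3.14, 3.14, 3.14].

### API

Orientations are given as a 3x3 rotation matrix whose columns are the frame's x, y, z axes.
In Python, from rig import monitor, optics, ticket, models gives the robot as it stands.
- The arm moves only by the tool servo_tool, never from a script. Its argument "targets" is a list of rows, each a list of 3 entries, a list of its own where there are three numbers: the shift along the tool's x, y, z in mm, then the turn, a rotation vector about the tool's x, y, z in degrees, then the closure, from 0 (fully open) to 1 (shut). In form: [[[x, y, z], [rx, ry, rz], grip], ...]. A call has 1 to 10 rows; each row shifts and turns the commanded pose from where the row before left it, along the tool's axes as they then stand; what a row does not reach is not made up. A row lasts 1/10 s, in which the tool goes at most 50 mm and 8.59 degrees, less where a joint would pass 70% of its speed; a pose out of reach is approached as far as the arm can. A call with a gripper value outside its range is refused whole. The fingers move at their own pace and stop on an object; the grip force is fixed at half the most. Time passes only in rows, so rows that do not move let the fingers close. It gives the time, the measured TCP pose, the force, the opening and the grip force at its end, in the units of the state.
- monitor.get_obs(): the state, without advancing time (a new reading comes with each control period).
- optics.read_camera(name): name is "scene" or "top" or "wrist"; returns a dict with "frame" (480x640x3 uint8, red, green, blue), "fx", "fy", "cx", "cy" (pixels), "view" (4x4, takes a point from world to camera coordinates). Camera axes: x right, y up, looking along -z (the intrinsics and any distortion apply to the point x, -y, -z); pixel columns grow to the right and rows downward; lengths in m; the calibration is good to about 2 mm. A picture is of the moment at which its call begins. There is no depth.
- ticket.finish_job(): hands the job in; it is judged then, once.
Trained networks look in the newest picture that a camera, given by its name, has taken for a name from the list of things; names that differ only in an ending like _2 or _b are one class to them, and where a whole thing is asked for, a point or a joint stands for the part that bears it (a point fixed in the world has none). Each returns a list of dicts, best first, with "p" (0 to 1); they miss things now and then, are a little off and sometimes report something else, mostly with a low value. They report only what shows in the picture. A call takes as long as a camera call.
- models.outline_of(camera, label): "pixels" (480x640 bool, what is visible of it) and "xy" ([column, row] in pixels, amid what is visible of it).
- models.place_of(camera, label): "xy" ([column, row] in pixels: a listed point, or the origin of a listed thing).
The state is a dict: "time_s": time; "q": joint angles; "joint_velocities": joint speeds; "joint_efforts": joint torques, N m; "position": TCP position; "orientation": TCP orientation; "ft_force": force on the tool from outside, world axes, zero at the start; "wrist_torque": the same for the moment, N m; "finger_gap": finger opening in m; "grasp_force": force on a finger pad.
Only numpy, scipy, OpenCV 4.12 (cv2) and the standard library are available. Lean on these libraries where they do the work, as an engineer would, in place of code of your own. Each camera call takes 0.05 s, during which the arm holds its last target. There are 200 camera calls.

## Working session

There is one attempt and no reset: what is moved stays moved. The work goes in short steps, Python scripts to look and compute and a tool call to move; the robot and the scene stay as the last step left them, time stands still between calls to the robot, and variables do not carry over. Pictures are saved under pics/ and viewed, at most 10 in all, crops included, and the job is handed in when it is done.

Besides the shell and the picture viewer there is one more tool, called after "Call:" as name([rows], argument=value, ...), one row to a line, values as JSON. servo_tool: Moves the arm, as the interface text tells. Its arguments: {"type":"object","properties":{"targets":{"type":"array"}},"required":["targets"]}

```bash
ls; mkdir -p pics; python3 - <<'E'
from rig import monitor, optics, models
import cv2, numpy as np
o=monitor.get_obs(); print({k:np.round(v,3).tolist() for k,v in o.items()})
for c in ["scene","top"]:
    r=optics.read_camera(c); cv2.imwrite(f"pics/{c}0.png",r["frame"][:,:,::-1])
    print(c,r["fx"],r["fy"],r["cx"],r["cy"],np.round(r["view"],4).tolist(), [k for k in r])
    for n in ["tablet","tablet_top","stand","notebook","card_box","pa_mic","bar_press","mug_1","calculator","sticky_notes","stapler","glue_stick"]:
        print(n,[(np.round(d["xy"],1).tolist(),round(d["p"],2)) for d in models.place_of(c,n)][:3])
E
```

```text
pics
{'time_s': 0.0, 'q': [-1.226, 0.468, -0.012, 1.604, 0.006, 1.071, -0.056], 'joint_velocities': [-0.002, -0.001, -0.002, -0.001, 0.0, -0.0, 0.0], 'joint_efforts': [-0.0, -53.237, 0.021, -25.131, 0.011, 0.007, -0.0], 'position': [0.246, 0.601, 0.252], 'orientation': [[-0.926, 0.378, -0.001], [0.378, 0.926, -0.002], [-0.0, -0.002, -1.0]], 'ft_force': [0.249, 0.661, -0.869], 'wrist_torque': [0.004, 0.025, 0.002], 'grasp_force': 0.0, 'finger_gap': 0.085}
scene 453.99355063337305 453.99355063337305 319.8146123427527 245.347674357156 [[-0.8117, -0.5841, -0.0051, 0.456], [0.2855, -0.4043, 0.8689, -0.1394], [-0.5096, 0.7038, 0.4949, -0.9156], [0.0, 0.0, 0.0, 1.0]] ['frame', 'fx', 'fy', 'cx', 'cy', 'view']
tablet [([213.2, 331.5], 0.23)]
tablet_top [([177.5, 238.6], 0.93)]
stand [([175.3, 238.4], 0.45), ([403.9, 244.6], 0.4), ([348.1, 248.8], 0.29)]
notebook [([214.0, 331.8], 0.97)]
card_box [([275.4, 278.2], 0.84)]
pa_mic [([338.8, 258.5], 0.57)]
bar_press [([347.8, 248.6], 0.88)]
mug_1 [([290.7, 348.8], 0.95)]
calculator [([353.7, 304.2], 0.76)]
sticky_notes [([362.6, 342.3], 0.86)]
stapler [([402.5, 243.2], 0.67), ([353.9, 300.8], 0.4)]
glue_stick [([211.4, 414.6], 0.58)]
top 467.0769464645833 467.0769464645833 312.44380843357607 246.64910355198901 [[-0.0069, -0.9999, -0.0147, 0.2418], [0.9924, -0.0087, 0.1225, -0.4175], [-0.1227, -0.0137, 0.9924, -1.0471], [0.0, 0.0, 0.0, 1.0]] ['frame', 'fx', 'fy', 'cx', 'cy', 'view']
tablet [([230.5, 197.4], 0.67)]
tablet_top [([207.5, 173.5], 0.9)]
stand [([231.4, 208.0], 0.73)]
notebook [([228.0, 214.7], 0.8), ([229.8, 198.5], 0.62), ([179.7, 275.8], 0.21)]
card_box [([322.7, 203.8], 0.63)]
pa_mic [([389.9, 223.8], 0.64)]
bar_press [([386.6, 239.7], 0.62)]
mug_1 [([254.5, 271.9], 0.95)]
calculator [([334.7, 282.5], 0.97)]
sticky_notes [([297.1, 315.1], 0.74)]
stapler [([451.3, 268.8], 0.65)]
glue_stick [([178.3, 274.8], 0.72)]
```

View pics/scene0.png

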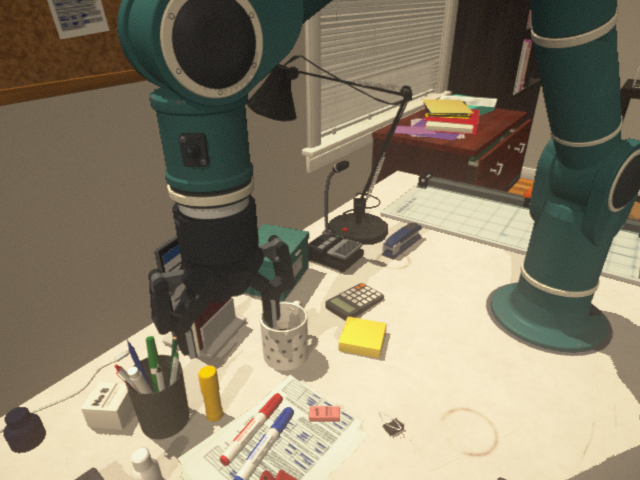

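View pics/top0.png

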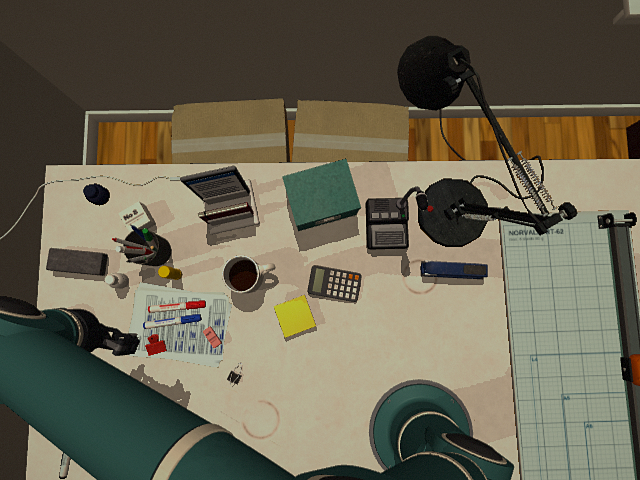

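```bash
cat > h.py <<'E'
import numpy as np, cv2
from rig import monitor, optics, models
NAMES=["tablet","tablet_top","stand","notebook","card_box","pa_mic","bar_press","mug_1","calculator","sticky_notes","stapler","glue_stick"]
def ray(r,xy):
    V=np.array(r["view"]);R=V[:3,:3];t=V[:3,3]
    d=np.array([(xy[0]-r["cx"])/r["fx"],-(xy[1]-r["cy"])/r["fy"],-1.])
    return -R.T@t, R.T@d
def onz(r,xy,z):
    c,d=ray(r,xy); return c+d*(z-c[2])/d[2]
def proj(r,P):
    P=np.atleast_2d(P);V=np.array(r["view"]);p=P@V[:3,:3].T+V[:3,3]
    return np.c_[r["cx"]+r["fx"]*p[:,0]/-p[:,2], r["cy"]-r["fy"]*p[:,1]/-p[:,2]]
def tri(rs,xys):
    A=np.zeros((3,3));b=np.zeros(3)
    for r,x in zip(rs,xys):
        c,d=ray(r,x);d=d/np.linalg.norm(d);M=np.eye(3)-np.outer(d,d);A+=M;b+=M@c
    return np.linalg.solve(A,b)
E
python3 - <<'E'
from h import *
S=optics.read_camera("scene");T=optics.read_camera("top")
for n in NAMES:
    a=models.place_of("scene",n);b=models.place_of("top",n)
    if a and b:
        xa,xb=a[0]["xy"],b[0]["xy"]
        z={"tablet_top":.208,"bar_press":.041,"tablet":.012,"notebook":.012,"stand":0}.get(n,0)
        print(n,"tri",np.round(tri([S,T],[xa,xb]),3),"z0 scene",np.round(onz(S,xa,z),3)[:2],"top",np.round(onz(T,xb,z),3)[:2])
for c,r in (("scene",S),("top",T)):
    print(c,"cam",np.round(ray(r,(0,0))[0],3))
for n in ["tablet","stand","notebook","card_box","pa_mic","talk_bar"]:
  for c,r in (("scene",S),("top",T)):
    for d in models.outline_of(c,n)[:1]:
        m=d["pixels"].astype(np.uint8); cs=max(cv2.findContours(m,0,2)[0],key=cv2.contourArea)
        print(c,n,round(d["p"],2),int(m.sum()),cv2.approxPolyDP(cs,3,True)[:,0].tolist())
E
```

```text
tablet_top tri [0.546 0.443 0.202] z0 scene [0.538 0.45 ] top [0.544 0.441]
stand tri [0.514 0.433 0.005] z0 scene [0.514 0.427] top [0.519 0.437]
notebook tri [0.492 0.435 0.013] z0 scene [0.493 0.435] top [0.491 0.435]
card_box tri [0.528 0.215 0.004] z0 scene [0.535 0.211] top [0.527 0.213]
pa_mic tri [ 0.469  0.056 -0.003] z0 scene [0.465 0.059] top [0.469 0.057]
bar_press tri [0.432 0.061 0.034] z0 scene [0.426 0.072] top [0.43  0.062]
mug_1 tri [ 0.361  0.373 -0.005] z0 scene [0.357 0.377] top [0.36  0.372]
calculator tri [0.333 0.192 0.   ] z0 scene [0.334 0.192] top [0.333 0.192]
sticky_notes tri [ 0.257  0.278 -0.004] z0 scene [0.254 0.282] top [0.258 0.278]
stapler tri [ 0.363 -0.087 -0.002] z0 scene [ 0.358 -0.086] top [ 0.366 -0.085]
glue_stick tri [ 0.582  0.492 -0.181] z0 scene [0.365 0.561] top [0.602 0.492]
scene cam [-0.057  0.854  0.577]
top cam [0.288 0.224 1.094]
scene tablet 0.96 899 [[175, 236], [154, 251], [162, 270], [178, 267]]
top tablet 0.9 1390 [[249, 191], [232, 165], [180, 178], [200, 198], [239, 189]]
scene stand 0.59 1554 [[232, 299], [200, 328], [203,
[... 296 characters left out ...]
 211], [199, 216], [208, 220]]
scene card_box 0.94 1680 [[263, 224], [257, 230], [258, 243], [275, 234], [288, 246], [296, 282], [307, 266], [308, 232]]
top card_box 0.86 3808 [[345, 159], [283, 176], [299, 230], [354, 215], [360, 208]]
scene pa_mic 0.81 1869 [[347, 161], [337, 163], [327, 178], [325, 229], [308, 243], [308, 260], [339, 270], [346, 269], [363, 254], [360, 243], [327, 228], [329, 178], [346, 168]]
top pa_mic 0.6 2339 [[422, 191], [415, 187], [402, 198], [367, 201], [369, 248], [407, 245], [407, 197], [415, 191], [423, 209], [427, 201]]
scene talk_bar 0.71 440 [[360, 244], [343, 239], [327, 253], [345, 259]]
top talk_bar 0.7 800 [[371, 225], [373, 246], [406, 244], [404, 224]]
```

The scene view shows the tablet behind the notebook at about (168,252), partly hidden by the gripper, and the box at (285,255). The mic is at (335,250). In the top view the tablet is at (215,180) with its screen towards the robot, the notebook in front of it is at (225,210), the box at (322,195) and the mic at (387,222). I'll zoom in to measure the orientations.

```bash
python3 - <<'E'
import cv2
i=cv2.imread("pics/top0.png")[150:260,170:437]; cv2.imwrite("pics/topz.png",cv2.resize(i,None,fx=3,fy=3,interpolation=cv2.INTER_CUBIC))
from h import *
T=optics.read_camera("top")
P=lambda x,y,z: np.round(onz(T,(x,y),z),3)[:2]
print("tab top",P(181,178,.208),P(234,165,.208),"bot z.06",P(200,198,.06),P(249,191,.06))
print("box lid",[P(*p,.096) for p in [(345,159),(283,176),(299,229),(360,208)]])
print("mic head",P(427,205,.23),"bar",[P(*p,.04) for p in [(371,225),(373,246),(406,244),(404,224)]])
E
```

```text
tab top [0.534 0.492] [0.559 0.389] bot z.06 [0.529 0.492] [0.544 0.381]
box lid [array([0.605, 0.165]), array([0.568, 0.301]), array([0.45 , 0.266]), array([0.495, 0.134])]
mic head [0.471 0.02 ] bar [array([0.466, 0.104]), array([0.418, 0.101]), array([0.422, 0.026]), array([0.468, 0.029])]
```

View pics/topz.png

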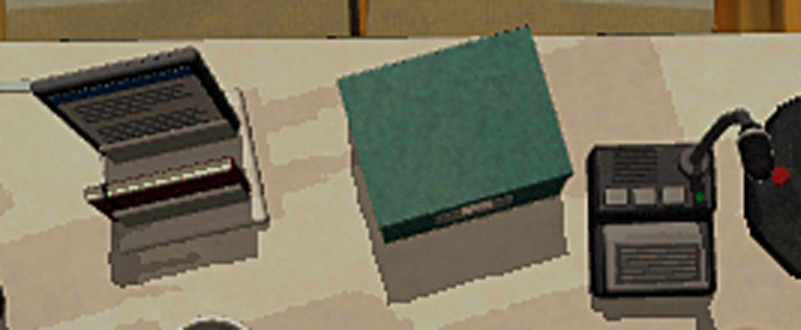

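The zoom shows the tablet's top edge running from about (40,85) to (200,55) in crop pixels, with the screen facing the robot. The lid top's corners are at (338,78), (528,27) and (571,172). The paddle is at (655,258), and the mic head, near (757,155), is off to the right. I'll hover over the tablet and use the wrist camera.

Call:
servo_tool([
  [[-34, -3, -5], [0, 0, 0], 0],
  [[-34, -3, -5], [0, 0, 0], 0],
  [[-34, -3, -5], [0, 0, 0], 0],
  [[-34, -3, -5], [0, 0, 0], 0],
  [[-34, -3, -5], [0, 0, 0], 0],
  [[-34, -3, -5], [0, 0, 0], 0],
  [[-34, -3, -5], [0, 0, 0], 0],
  [[-34, -3, -5], [0, 0, 0], 0],
  [[-34, -3, -5], [0, 0, 0], 0],
  [[-34, -3, -5], [0, 0, 0], 0],
])

```text
time_s: 4.25
position: [0.5504, 0.4446, 0.3036]
orientation: [[-0.926, 0.378, 0.0], [0.378, 0.926, 0.0], [-0.0, 0.0, -1.0]]
ft_force: [0.4, 0.2, 0.2]
finger_gap: 0.085
grasp_force: 0.0
```

Call:
servo_tool([
  [[0, 0, 0], [0, 0, 7.7], 0],
  [[0, 0, 0], [0, 0, 7.7], 0],
  [[0, 0, 0], [0, 0, 7.7], 0],
  [[0, 0, 0], [0, 0, 7.7], 0],
  [[0, 0, 0], [0, 0, 7.7], 0],
  [[0, 0, 0], [0, 0, 7.7], 0],
  [[0, 0, 0], [0, 0, 7.7], 0],
  [[0, 0, 0], [0, 0, 0], 0],
  [[0, 0, 0], [0, 0, 0], 0],
])

```text
time_s: 5.15
position: [0.5491, 0.4455, 0.3032]
orientation: [[-0.243, 0.97, 0.0], [0.97, 0.243, -0.0], [-0.0, -0.0, -1.0]]
ft_force: [0.1, 0.5, 0.4]
finger_gap: 0.0854
grasp_force: 0.0
```

```bash
python3 - <<'E'
from h import *
o=monitor.get_obs(); print(np.round(o["position"],4),np.round(o["orientation"],3).tolist(),np.round(o["q"],2))
W=optics.read_camera("wrist"); cv2.imwrite("pics/w1.png",W["frame"][:,:,::-1])
print("wcam",np.round(ray(W,(0,0))[0],3))
for n in ["tablet_top","tablet","card_box","bar_press","notebook"]:
    for d in models.place_of("wrist",n)[:1]: print(n,np.round(d["xy"],1),round(d["p"],2),np.round(onz(W,d["xy"],.208 if n=="tablet_top" else .012),3))
print("exp tablet top px",proj(W,[[.546,.443,.208]]))
T=optics.read_camera("top")
# rectify lid plane z=.096, x .40-.65, y .08-.34 at 0.5mm
gx,gy=np.meshgrid(np.arange(.40,.65,.0005),np.arange(.08,.34,.0005))
uv=proj(T,np.c_[gx.ravel(),gy.ravel(),np.full(gx.size,.096)]).astype(np.float32)
im=cv2.remap(T["frame"],uv[:,0].reshape(gx.shape),uv[:,1].reshape(gx.shape),cv2.INTER_LINEAR)
cv2.imwrite("pics/lid.png",im[:,:,::-1])
m=((im[:,:,1].astype(int)-im[:,:,0]>20)&(im[:,:,1]>85)).astype(np.uint8)
c=max(cv2.findContours(m,0,2)[0],key=cv2.contourArea);(a,b),s,an=cv2.minAreaRect(c)
print("lid c",.40+a*.0005,.08+b*.0005,"size",np.array(s)*.0005,an, cv2.contourArea(c)*.25e-6)
E
```

```text
[0.5491 0.4455 0.3032] [[-0.243, 0.97, 0.0], [0.97, 0.243, -0.0], [-0.0, -0.0, -1.0]] [-0.91  0.53  0.28  1.41 -0.15  1.22 -0.37]
wcam [0.531 0.519 0.424]
tablet_top [306.1 263.9] 0.85 [0.543 0.441 0.208]
card_box [257.7 376.2] 0.86 [0.533 0.227 0.012]
notebook [266.8 192.1] 0.72 [0.499 0.434 0.012]
exp tablet top px [[311.45832218 262.27727505]]
lid c 0.5321368103027344 0.21810745239257812 size [0.11433746 0.14626736] 15.5241117477417 0.016342875
```

View pics/w1.png

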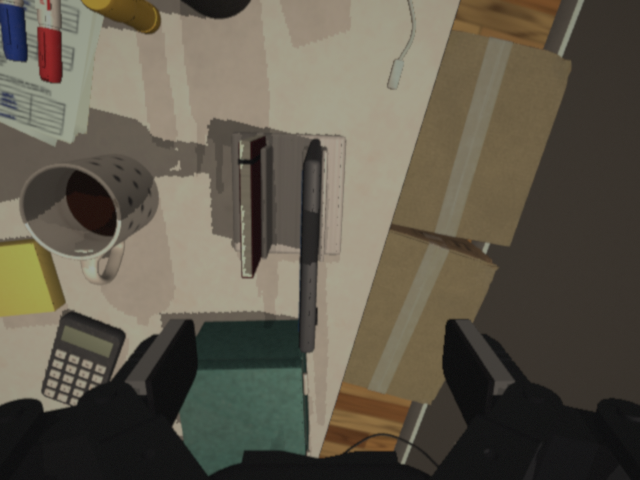

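The wrist view shows the tablet's top edge as a dark strip from about (313,143) to (307,350), just left of midway between the fingers. The notebook is at (252,205) and the box at the bottom, around (245,390).

```bash
python3 - <<'E'
from h import *
W=optics.read_camera("wrist")
g=cv2.cvtColor(W["frame"],cv2.COLOR_RGB2GRAY)
for r in (170,200,230,260,290,310,330,345): print(r,g[r,292:330:2].tolist())
ends=[onz(W,p,.208) for p in ((313,143),(307,350))]
print(np.round(ends,4), np.linalg.norm(ends[0]-ends[1]), np.degrees(np.arctan2(*( -(ends[0]-ends[1])[:2]*[1,-1]))))
E
```

```text
170 [86, 87, 86, 86, 81, 34, 38, 50, 61, 71, 76, 84, 78, 58, 43, 101, 150, 134, 145]
200 [87, 87, 85, 85, 69, 25, 44, 56, 65, 76, 87, 86, 71, 51, 66, 130, 151, 133, 140]
230 [86, 85, 83, 85, 49, 29, 35, 39, 39, 39, 39, 37, 32, 37, 95, 140, 118, 132, 149]
260 [143, 144, 149, 134, 35, 32, 37, 39, 40, 39, 39, 36, 52, 121, 120, 133, 141, 143, 143]
290 [157, 157, 157, 141, 34, 48, 59, 68, 74, 77, 76, 66, 94, 142, 142, 143, 145, 148, 157]
310 [157, 156, 156, 105, 30, 51, 60, 70, 68, 69, 73, 60, 38, 131, 142, 141, 142, 146, 156]
330 [38, 38, 39, 35, 37, 54, 62, 68, 70, 71, 68, 75, 136, 141, 141, 142, 142, 142, 152]
345 [41, 40, 41, 33, 43, 55, 63, 66, 68, 68, 64, 91, 141, 141, 141, 142, 141, 140, 148]
[[0.5322 0.5042 0.208 ]
 [0.5564 0.3896 0.208 ]] 0.11707541511886581 11.915938957378634
```

```bash
python3 - <<'E'
from h import *
W=optics.read_camera("wrist"); print(W["fx"],W["cx"],W["cy"])
for k,pts in {"left":((301.5,170),(299.5,345)),"right345":((314.5,345),(315.5,320))}.items():
    e=[onz(W,p,.208) for p in pts]; d=e[0]-e[1]; print(k,np.round(e,4).tolist(),"yaw",np.degrees(np.arctan2(-d[0],d[1])))
E
```

```text
422.90342628691513 319.4681898388855 244.17731883083292
left [[0.5297, 0.4898, 0.208], [0.5514, 0.3918, 0.208]] yaw 12.490412415874127
right345 [[0.5598, 0.3939, 0.208], [0.5566, 0.4096, 0.208]] yaw -168.35342163942573
```

Call:
servo_tool([
  [[-2, -5, 0], [0, 0, 0], 0],
  [[0, 0, 20], [0, 0, 1.5], 0],
  [[0, 0, 27], [0, 0, 0], 0],
  [[0, 0, 27], [0, 0, 0], 0],
  [[0, 0, 20], [0, 0, 0], 0],
  [[0, 0, 13], [0, 0, 0], 0],
  [[0, 0, 0], [0, 0, 0], 0],
  [[0, 0, 0], [0, 0, 0], 0.5],
  [[0, 0, 0], [0, 0, 0], 0.8],
])

```text
time_s: 6.5
position: [0.5455, 0.4427, 0.1979]
orientation: [[-0.214, 0.977, 0.002], [0.977, 0.214, 0.002], [0.001, 0.002, -1.0]]
ft_force: [-0.5, 0.1, 0.7]
finger_gap: 0.0588
grasp_force: 0.0
```

Call:
servo_tool([
  [[0, 0, 0], [0, 0, 0], 1],
  [[0, 0, 0], [0, 0, 0], 1],
  [[0, 0, 0], [0, 0, 0], 1],
  [[0, 0, 0], [0, 0, 0], 1],
  [[0, 0, 0], [0, 0, 0], 1],
  [[0, 0, 0], [0, 0, 0], 1],
])

```text
time_s: 7.1
position: [0.5451, 0.4425, 0.1969]
orientation: [[-0.214, 0.977, 0.001], [0.977, 0.214, 0.001], [0.001, 0.001, -1.0]]
ft_force: [0.2, 1.0, 3.4]
finger_gap: 0.0083
grasp_force: 59.4
```

Call:
servo_tool([
  [[0, 0, -10], [0, 0, 0], 1],
  [[0, 0, -20], [0, 0, 0], 1],
  [[0, 0, -20], [0, 0, 0], 1],
  [[0, 0, -20], [0, 0, 0], 1],
  [[0, 0, -20], [0, 0, 0], 1],
  [[0, 0, -20], [0, 0, 0], 1],
  [[0, 0, 0], [0, 0, -3.1], 1],
  [[0, 0, 0], [0, 0, 0], 1],
])

```text
time_s: 7.9
position: [0.5445, 0.4419, 0.3063]
orientation: [[-0.267, 0.964, -0.001], [0.964, 0.267, -0.001], [-0.0, -0.001, -1.0]]
ft_force: [-0.4, -0.0, -4.6]
finger_gap: 0.0081
grasp_force: 58.7
```

Call:
servo_tool([
  [[-17, -10, 0], [0, 0, 0], 1],
  [[-30, -17, 0], [0, 0, 0], 1],
  [[-30, -17, 0], [0, 0, 0], 1],
  [[-30, -17, 0], [0, 0, 0], 1],
  [[-30, -17, 0], [0, 0, 0], 1],
  [[-30, -17, 0], [0, 0, 0], 1],
  [[-30, -17, 0], [0, 0, 0], 1],
  [[-15, -8, 0], [0, 0, 0], 1],
  [[0, 0, 0], [0, 0, 0], 1],
])

```text
time_s: 8.8
position: [0.4853, 0.2029, 0.306]
orientation: [[-0.262, 0.965, -0.001], [0.965, 0.262, -0.001], [-0.001, -0.002, -1.0]]
ft_force: [-0.4, 0.4, -4.2]
finger_gap: 0.0078
grasp_force: 58.9
```

Call:
servo_tool([
  [[0, 0, 0], [4, 0, 0], 1],
  [[0, 0, 0], [4, 0, 0], 1],
  [[0, 0, 0], [4, 0, 0], 1],
  [[0, 0, 0], [4, 0, 0], 1],
  [[0, 0, 0], [4, 0, 0], 1],
  [[0, 0, 0], [0, 0, 0], 1],
  [[0, 0, 0], [0, 0, 0], 1],
])

```text
time_s: 9.5
position: [0.486, 0.2068, 0.3054]
orientation: [[-0.268, 0.906, -0.329], [0.964, 0.251, -0.092], [-0.0, -0.341, -0.94]]
ft_force: [0.1, -0.3, -4.1]
finger_gap: 0.0082
grasp_force: 59.0
```

```bash
python3 - <<'E'
from h import *
o=monitor.get_obs(); print(np.round(o["position"],4),np.round(o["orientation"],3).tolist(),np.round(o["q"],2),np.round(o["ft_force"],1))
S=optics.read_camera("scene");T=optics.read_camera("top");W=optics.read_camera("wrist")
a=cv2.resize(S["frame"][100:340,160:400],(480,480)); 
cv2.imwrite("pics/m2.png",cv2.resize(np.hstack([a,T["frame"][60:300,200:440].repeat(2,0).repeat(2,1)]),(800,400))[:,:,::-1]);cv2.imwrite("pics/w2.png",W["frame"][:,:,::-1])
# expected tablet corners
p=np.array(o["position"]);R=np.array(o["orientation"]);b=p+R[:,2]*.1849
for s in (-.056,.056):
  for e in (0,.196): print(s,e,np.round(proj(T,b+R[:,0]*s-R[:,2]*e-R[:,1]*.0045),0),np.round(proj(S,b+R[:,0]*s-R[:,2]*e-R[:,1]*.0045),0))
E
```

```text
[0.486  0.2068 0.3054] [[-0.268, 0.906, -0.329], [0.964, 0.251, -0.092], [-0.0, -0.341, -0.94]] [-0.69  0.4   0.34  1.65 -0.16  1.47 -0.04] [ 0.1 -0.3 -4.1]
-0.056 0 [[362. 232.]] [[330. 224.]]
-0.056 0.196 [[360. 178.]] [[299. 136.]]
0.056 0 [[310. 247.]] [[312. 248.]]
0.056 0.196 [[297. 196.]] [[275. 153.]]
```

View pics/m2.png

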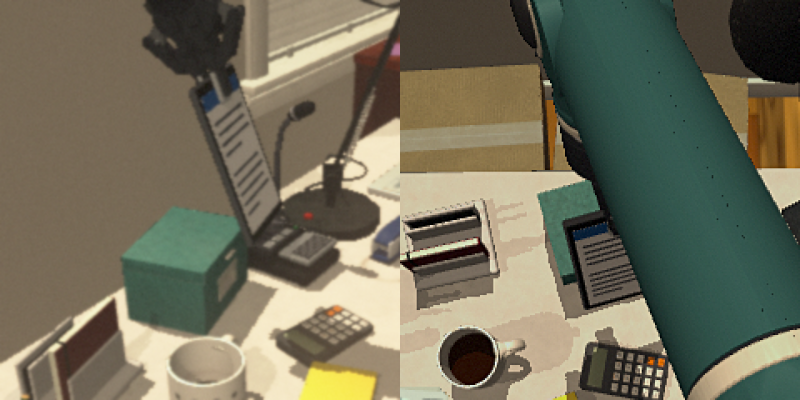

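The left crop shows the tablet held upright and tilted back, its lower corners at about (248,247) and (285,205), just in front of the box. The right crop shows its lower left corner at (587,307). Both agree with the projected pose to about 3 px, so I'll descend.

Call:
servo_tool([
  [[0, 5, 14], [0, 0, 0], 1],
  [[0, 5, 14], [0, 0, 0], 1],
  [[0, 5, 14], [0, 0, 0], 1],
  [[0, 5, 14], [0, 0, 0], 1],
  [[0, 5, 14], [0, 0, 0], 1],
  [[0, 5, 14], [0, 0, 0], 1],
  [[0, 5, 14], [0, 0, 0], 1],
  [[0, 5, 14], [0, 0, 0], 1],
  [[0, 0, 0], [0, 0, 0], 1],
  [[0, 0, 0], [0, 0, 0], 1],
])

```text
time_s: 10.65
position: [0.4851, 0.2057, 0.1872]
orientation: [[-0.267, 0.906, -0.33], [0.964, 0.251, -0.092], [-0.0, -0.342, -0.94]]
ft_force: [0.4, 0.0, -3.8]
finger_gap: 0.0082
grasp_force: 59.1
```

```bash
python3 - <<'E'
from h import *
o=monitor.get_obs(); p=np.array(o["position"]);R=np.array(o["orientation"]);print(np.round(p,4),np.round(R,3).tolist(),np.round(o["ft_force"],1))
S=optics.read_camera("scene");W=optics.read_camera("wrist")
a=S["frame"][160:300,240:380].repeat(3,0).repeat(3,1); w=cv2.resize(W["frame"],(560,420))
cv2.imwrite("pics/m3.png",cv2.resize(np.hstack([a,w]),(800,343))[:,:,::-1])
c=np.array([.532,.218,0]);n=np.array([.9636,.2672,0]);print("n,t",(p-c)@n,(p-c)@np.array([-.2672,.9636,0]))
b=p+R[:,2]*.1849; print("bottom",b, "gap", -.057-((b-c)@n+.0045*.94+ (.096-b[2])*.363))
E
```

```text
[0.4851 0.2057 0.1872] [[-0.267, 0.906, -0.33], [0.964, 0.251, -0.092], [-0.0, -0.342, -0.94]] [ 0.4  0.  -3.8]
n,t -0.04846505927538262 0.000630060025943264
bottom [0.4241118  0.18872886 0.01344251] gap 0.0205839527429297
```

View pics/m3.png

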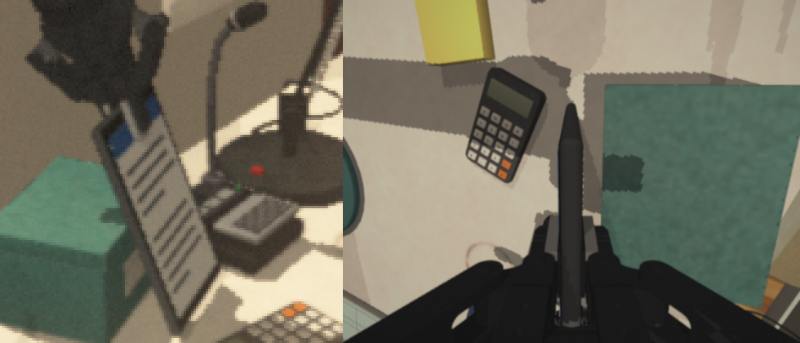

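The left crop shows the tablet tilted in front of the box with a gap between them, its lower edge just above the desk. In the wrist view on the right, the tablet strip (570) is parallel to the lid's front edge (605). I'll lower it a little and bring it closer.

Call:
servo_tool([
  [[0, 2.7, 7.5], [0, 0, 0], 1],
  [[0, 5.6, -2], [0, 0, 0], 1],
  [[0, 5.6, -2], [0, 0, 0], 1],
  [[0, 0, 0], [0, 0, 0], 1],
  [[0, 0, 0], [0, 0, 0], 1],
])

```text
time_s: 11.25
position: [0.4968, 0.2088, 0.1793]
orientation: [[-0.267, 0.906, -0.33], [0.964, 0.251, -0.091], [-0.0, -0.342, -0.94]]
ft_force: [-0.3, -0.6, -4.3]
finger_gap: 0.0082
grasp_force: 59.0
```

Call:
servo_tool([
  [[0, 0.9, -0.3], [0, 0, 0], 1],
  [[0, 0.9, -0.3], [0, 0, 0], 1],
  [[0, 0, 0], [0, 0, 0], 1],
  [[0, 0, 0], [0, 0, 0], 1],
])

```text
time_s: 11.65
position: [0.4983, 0.2094, 0.1793]
orientation: [[-0.267, 0.906, -0.33], [0.964, 0.251, -0.091], [0.0, -0.342, -0.94]]
ft_force: [0.7, -0.7, -3.7]
finger_gap: 0.0082
grasp_force: 59.0
```

Call:
servo_tool([
  [[0, 0.9, -0.3], [0, 0, 0], 1],
  [[0, 0, 0], [0, 0, 0], 1],
  [[0, 0, 0], [0, 0, 0], 1],
])

```text
time_s: 11.95
position: [0.4993, 0.2096, 0.1793]
orientation: [[-0.267, 0.906, -0.33], [0.964, 0.251, -0.091], [0.0, -0.342, -0.94]]
ft_force: [0.0, -1.1, -3.5]
finger_gap: 0.0079
grasp_force: 59.0
```

Call:
servo_tool([
  [[0, 0.7, 1.9], [0, 0, 0], 1],
  [[0, 0, 0], [0, 0, 0], 1],
  [[0, 0, 0], [0, 0, 0], 1],
])

```text
time_s: 12.25
position: [0.4992, 0.2096, 0.1771]
orientation: [[-0.267, 0.906, -0.33], [0.964, 0.251, -0.091], [-0.0, -0.342, -0.94]]
ft_force: [-0.3, -0.2, -4.4]
finger_gap: 0.0081
grasp_force: 59.1
```

Call:
servo_tool([
  [[0, 0.35, 0.95], [0, 0, 0], 1],
  [[0, 0, 0], [0, 0, 0], 1],
  [[0, 0, 0], [0, 0, 0], 1],
])

```text
time_s: 12.55
position: [0.4993, 0.2096, 0.1762]
orientation: [[-0.267, 0.906, -0.33], [0.964, 0.251, -0.091], [-0.0, -0.342, -0.94]]
ft_force: [-0.6, -0.3, -4.3]
finger_gap: 0.0083
grasp_force: 59.1
```

Call:
servo_tool([
  [[0, 0.35, 0.95], [0, 0, 0], 1],
  [[0, 0, 0], [0, 0, 0], 1],
  [[0, 0, 0], [0, 0, 0], 1],
])

```text
time_s: 12.85
position: [0.4991, 0.2096, 0.1751]
orientation: [[-0.267, 0.905, -0.33], [0.964, 0.251, -0.091], [0.0, -0.342, -0.94]]
ft_force: [-0.6, -1.0, -4.7]
finger_gap: 0.0085
grasp_force: 59.1
```

Not yet on the desk, so I'll continue in small steps.

Call:
servo_tool([
  [[0, 0.35, 0.95], [0, 0, 0], 1],
  [[0, 0, 0], [0, 0, 0], 1],
  [[0, 0, 0], [0, 0, 0], 1],
])

```text
time_s: 13.15
position: [0.4994, 0.2097, 0.1749]
orientation: [[-0.267, 0.906, -0.329], [0.964, 0.251, -0.091], [0.0, -0.342, -0.94]]
ft_force: [-1.5, -0.3, 4.5]
finger_gap: 0.0081
grasp_force: 60.2
```

Call:
servo_tool([
  [[0, 0.35, 0.95], [0, 0, 0], 1],
  [[0, 0, 0], [0, 0, 0], 1],
  [[0, 0, 0], [0, 0, 0], 1],
])

```text
time_s: 13.45
position: [0.4996, 0.2097, 0.1748]
orientation: [[-0.267, 0.906, -0.329], [0.964, 0.251, -0.091], [0.001, -0.342, -0.94]]
ft_force: [-1.0, -1.6, 9.7]
finger_gap: 0.0081
grasp_force: 61.0
```

Call:
servo_tool([
  [[0, -0.5, -1.4], [0, 0, 0], 1],
  [[0, 0, 0], [0, 0, 0], 1],
  [[0, 0, 0], [0, 0, 0], 1],
])

```text
time_s: 13.75
position: [0.4994, 0.2096, 0.1749]
orientation: [[-0.267, 0.906, -0.329], [0.964, 0.251, -0.091], [0.0, -0.342, -0.94]]
ft_force: [-1.5, -0.4, 4.2]
finger_gap: 0.0079
grasp_force: 60.3
```

```bash
python3 - <<'E'
from h import *
W=optics.read_camera("wrist");S=optics.read_camera("scene")
cv2.imwrite("pics/m4.png",cv2.resize(np.hstack([S["frame"][150:300,240:390].repeat(3,0).repeat(3,1),cv2.resize(W["frame"][80:400,300:620],(450,450))]),(800,400))[:,:,::-1])
for q in [(-.057,y,.096) for y in (-.0735,.0735)]:
    c=np.array([.532,.218,0]);print(proj(W,c+q[0]*np.array([.9636,.2672,0])+q[1]*np.array([-.2672,.9636,0])+[0,0,q[2]]))
E
```

```text
[[327.30348359 391.24174593]]
[[328.75741511 119.28761642]]
```

View pics/m4.png

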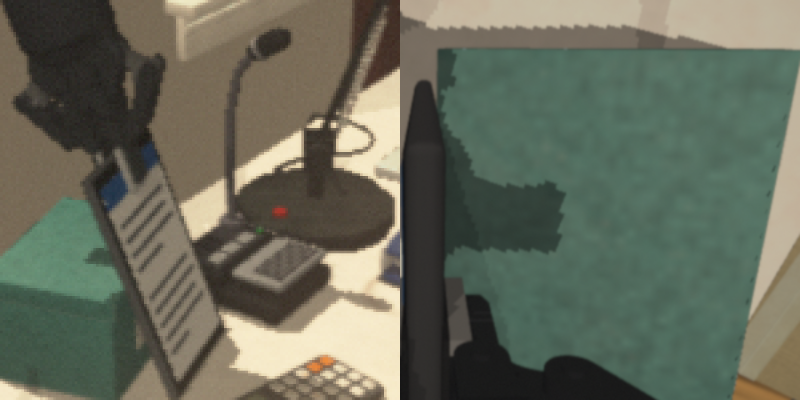

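The left crop shows the lower edge on the desk and the tablet leaning towards the box. In the wrist crop the lid's front edge is at column 438, parallel to the tablet (405–445). That matches the prediction to about 1.5 px, so the gap is about 1–2 mm. I'll unload it and release.

Call:
servo_tool([
  [[0, -0.3, -0.7], [0, 0, 0], 1],
  [[0, 0, 0], [0, 0, 0], 1],
  [[0, 0, 0], [0, 0, 0], 0.8],
  [[0, 0, 0], [0, 0, 0], 0.75],
  [[0, 0, 0], [0, 0, 0], 0.7],
  [[0, 0, 0], [0, 0, 0], 0.6],
  [[0, 0, 0], [0, 0, 0], 0.5],
  [[0, 0, 0], [0, 0, 0], 0.4],
  [[0, 0, 0], [0, 0, 0], 0.4],
  [[0, 0, 0], [0, 0, 0], 0.4],
])

```text
time_s: 14.85
position: [0.4992, 0.2096, 0.1754]
orientation: [[-0.267, 0.906, -0.33], [0.964, 0.251, -0.091], [0.0, -0.342, -0.94]]
ft_force: [-0.1, -0.0, 0.2]
finger_gap: 0.0509
grasp_force: 0.0
```

```bash
python3 - <<'E'
from h import *
W=optics.read_camera("wrist");S=optics.read_camera("scene")
cv2.imwrite("pics/m5.png",cv2.resize(np.hstack([S["frame"][150:300,240:390].repeat(3,0).repeat(3,1),cv2.resize(W["frame"][0:480,80:560],(450,450))]),(800,400))[:,:,::-1])
E
```

```text
(no output)
```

View pics/m5.png

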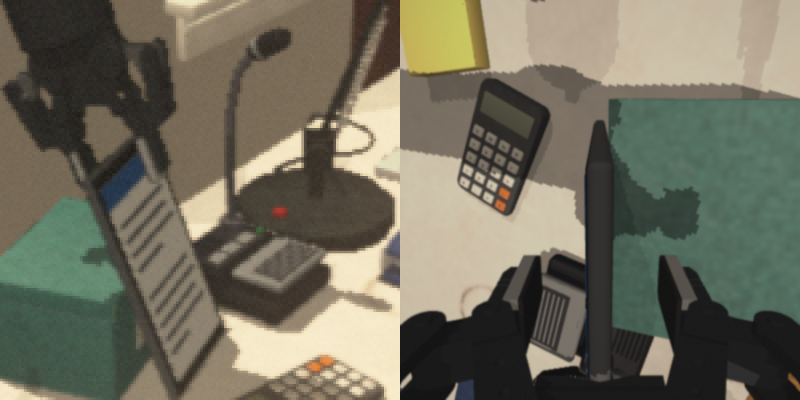

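The tablet stands by itself, leaning on the lid edge, with both pads clear of it and no force on the tool. I'll back out along the fingers and, meanwhile, triangulate the mic head for clearance.

Call:
servo_tool([
  [[0, 0, -10], [0, 0, 0], 0.4],
  [[0, 0, -20], [0, 0, 0], 0.4],
  [[0, 0, -30], [0, 0, 0], 0.4],
  [[0, 0, -30], [0, 0, 0], 0.4],
  [[0, 0, -30], [0, 0, 0], 0.4],
  [[0, 0, -20], [-5, 0, 0], 0.4],
  [[0, 0, 0], [-5, 0, 0], 1],
  [[0, 0, 0], [-5, 0, 0], 1],
  [[0, 0, 0], [-5, 0, 0], 1],
])

```text
time_s: 15.85
position: [0.5459, 0.2224, 0.3083]
orientation: [[-0.267, 0.964, 0.005], [0.964, 0.267, 0.002], [0.001, 0.005, -1.0]]
ft_force: [0.1, 0.1, -1.0]
finger_gap: 0.0082
grasp_force: 0.0
```

```bash
python3 - <<'E'
from h import *
o=monitor.get_obs();print(np.round(o["position"],3),np.round(o["orientation"],2).tolist())
i=cv2.imread("pics/top0.png");s=cv2.imread("pics/scene0.png")
cv2.imwrite("pics/m6.png",np.hstack([cv2.resize(s[150:275,290:415],(400,400),interpolation=2),cv2.resize(i[170:260,355:445],(400,400),interpolation=2)]))
E
```

```text
[0.546 0.222 0.308] [[-0.27, 0.96, 0.0], [0.96, 0.27, 0.0], [0.0, 0.01, -1.0]]
```

View pics/m6.png

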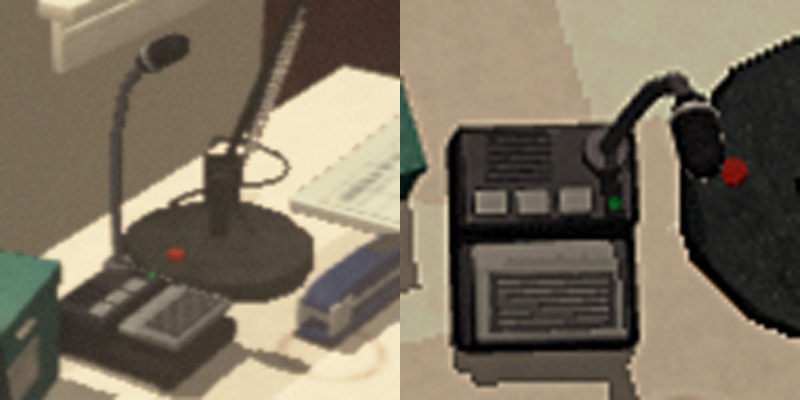

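The scene crop shows the mic head's tip at (187,42). The top crop shows the tip at (712,172), with the neck base at (603,153), and the paddle spans (473,243)–(630,343).

```bash
python3 - <<'E'
from h import *
S=optics.read_camera("scene");T=optics.read_camera("top")
sp=lambda u,v:(290+u*.3125,150+v*.3125); tp=lambda u,v:(355+(u-400)*.225,170+v*.225)
print("tip",tri([S,T],[sp(185,45),tp(710,170)]),"back",tri([S,T],[sp(145,57),tp(690,108)]),"neck top",tri([S,T],[sp(130,75),tp(665,80)]))
for p in ((475,243),(630,243),(634,343),(472,343)): print(np.round(onz(T,tp(*p),.038),4))
print("bar scene",[np.round(onz(S,sp(*p),.038),4) for p in ((160,280),(230,300),(188,345),(120,325))])
print([ (round(d["p"],2),onz(T,d["xy"],.041)) for d in models.place_of("top","bar_press")[:2]])
c=np.array([.532,.218,0])
im=T["frame"];print([ (round(d["p"],2),np.round(onz(T,d["xy"],0.0),3)) for d in models.place_of("top","tablet")[:2]])
E
```

```text
tip [0.465132   0.02440645 0.22954009] back [0.49547348 0.0289512  0.21569782] neck top [0.50861067 0.03454012 0.20135972]
[0.4675 0.1021 0.038 ]
[0.4667 0.0226 0.038 ]
[0.4149 0.0222 0.038 ]
[0.4157 0.1048 0.038 ]
bar scene [array([0.48  , 0.0278, 0.038 ]), array([0.4197, 0.0236, 0.038 ]), array([0.4103, 0.097 , 0.038 ]), array([0.466 , 0.1019, 0.038 ])]
[]
[(0.63, array([0.427, 0.189, 0.   ]))]
```

Call:
servo_tool([
  [[-9, -15, 0], [0, 0, 0], 1],
  [[-17, -30, 0], [0, 0, 0], 1],
  [[-17, -30, 0], [0, 0, 0], 1],
  [[-17, -30, 0], [0, 0, 0], 1],
  [[-17, -30, 0], [0, 0, 0], 1],
  [[-8, -15, 0], [0, 0, 0], 1],
  [[0, 0, 0], [0, 0, 0], 1],
])

```text
time_s: 16.75
position: [0.4232, 0.0989, 0.3075]
orientation: [[-0.264, 0.964, -0.001], [0.964, 0.264, 0.0], [0.0, -0.001, -1.0]]
ft_force: [1.1, 0.6, -0.2]
finger_gap: -0.0002
grasp_force: 0.0
```

Call:
servo_tool([
  [[0, 0, 0], [0, 0, -8.3], 1],
  [[0, 0, 0], [0, 0, -8.3], 1],
  [[0, 0, 0], [0, 0, -8.3], 1],
  [[0, 0, 0], [0, 0, -8.3], 1],
  [[0, 0, 0], [0, 0, -8.3], 1],
  [[0, 0, 0], [0, 0, -8.3], 1],
  [[0, 0, 0], [0, 0, -8.3], 1],
  [[0, 0, 0], [0, 0, -8.3], 1],
  [[0, 0, 0], [0, 0, -8.1], 1],
  [[0, 0, 0], [0, 0, 0], 1],
])

```text
time_s: 17.75
position: [0.4248, 0.1012, 0.3071]
orientation: [[-1.0, -0.0, -0.0], [-0.0, 1.0, -0.001], [0.0, -0.001, -1.0]]
ft_force: [1.1, 0.6, 0.4]
finger_gap: 0.0005
grasp_force: 0.0
```

Call:
servo_tool([
  [[0, 0, 0], [5, 0, 0], 1],
  [[0, 0, 0], [5, 0, 0], 1],
  [[0, 0, 0], [5, 0, 0], 1],
  [[0, 0, 0], [0, 0, 0], 1],
  [[0, 0, 0], [0, 0, 0], 1],
])

```text
time_s: 18.25
position: [0.4239, 0.1009, 0.3067]
orientation: [[-1.0, 0.001, -0.001], [0.002, 0.966, -0.258], [0.0, -0.258, -0.966]]
ft_force: [-0.7, -1.0, 0.3]
finger_gap: 0.0002
grasp_force: 0.0
```

```bash
python3 - <<'E'
from h import *
o=monitor.get_obs();p=np.array(o["position"]);R=np.array(o["orientation"]);print(np.round(p,4),np.round(R,3).tolist(),np.round(o["q"],2),np.round(o["ft_force"],1),o["finger_gap"])
tip=np.array([.425,.068,.041]); 
print("to 20mm above press, tool mm",np.round(R.T@(tip+[0,0,.02]-R[:,2]*.022-p)*1000,1), "down per mm",np.round(R.T@[0,0,-1],3))
E
```

```text
[0.4239 0.1009 0.3067] [[-1.0, 0.001, -0.001], [0.002, 0.966, -0.258], [0.0, -0.258, -0.966]] [-0.76  0.08  0.31  2.02  0.23  1.17  1.02] [-0.7 -1.   0.3] 0.00023986343788182188
to 20mm above press, tool mm [ -1.3  31.6 223.9] down per mm [-0.     0.258  0.966]
```

Call:
servo_tool([
  [[-1, 3, 20], [0, 0, 0], 1],
  [[0, 4, 27], [0, 0, 0], 1],
  [[0, 4, 27], [0, 0, 0], 1],
  [[0, 4, 27], [0, 0, 0], 1],
  [[0, 4, 27], [0, 0, 0], 1],
  [[0, 4, 27], [0, 0, 0], 1],
  [[0, 4, 27], [0, 0, 0], 1],
  [[0, 3, 24], [0, 0, 0], 1],
  [[0, 2, 18], [0, 0, 0], 1],
  [[0, 0, 0], [0, 0, 0], 1],
])

```text
time_s: 19.25
position: [0.4237, 0.0716, 0.081]
orientation: [[-1.0, 0.004, -0.004], [0.004, 0.965, -0.261], [0.003, -0.261, -0.965]]
ft_force: [0.3, -0.5, 0.5]
finger_gap: -0.0001
grasp_force: 0.0
```

Call:
servo_tool([
  [[0, 1.3, 4.8], [0, 0, 0], 1],
  [[0, 1.3, 4.8], [0, 0, 0], 1],
  [[0, 1.3, 4.8], [0, 0, 0], 1],
  [[0, 0, 0], [0, 0, 0], 1],
  [[0, 0, 0], [0, 0, 0], 1],
])

```text
time_s: 19.75
position: [0.4246, 0.0736, 0.0676]
orientation: [[-1.0, 0.0, 0.0], [0.0, 0.966, -0.259], [-0.0, -0.259, -0.966]]
ft_force: [0.1, -0.4, 0.2]
finger_gap: -0.0
grasp_force: 0.0
```

Call:
servo_tool([
  [[0, 1.3, 4.8], [0, 0, 0], 1],
  [[0, 0, 0], [0, 0, 0], 1],
  [[0, 0, 0], [0, 0, 0], 1],
])

```text
time_s: 20.05
position: [0.425, 0.0737, 0.0626]
orientation: [[-1.0, 0.0, 0.001], [0.0, 0.966, -0.258], [-0.001, -0.258, -0.966]]
ft_force: [0.3, -0.1, 2.3]
finger_gap: 0.0001
grasp_force: 1.6
```

Call:
servo_tool([
  [[0, 0.7, 2.4], [0, 0, 0], 1],
  [[0, 0.7, 2.4], [0, 0, 0], 1],
  [[0, 0, 0], [0, 0, 0], 1],
  [[0, 0, 0], [0, 0, 0], 1],
])

```text
time_s: 20.45
position: [0.4248, 0.0737, 0.0577]
orientation: [[-1.0, 0.0, 0.0], [0.0, 0.966, -0.259], [-0.001, -0.259, -0.966]]
ft_force: [-0.5, 0.4, 8.3]
finger_gap: -0.0003
grasp_force: 3.8
```

Call:
servo_tool([
  [[0, 0.5, 1.9], [0, 0, 0], 1],
  [[0, 0, 0], [0, 0, 0], 1],
  [[0, 0, 0], [0, 0, 0], 1],
])

```text
time_s: 20.75
position: [0.425, 0.0737, 0.0559]
orientation: [[-1.0, 0.001, 0.001], [0.0, 0.966, -0.259], [-0.001, -0.259, -0.966]]
ft_force: [-0.5, 2.1, 8.9]
finger_gap: 0.0
grasp_force: 4.7
```

Call:
servo_tool([
  [[0, 0.3, 1], [0, 0, 0], 1],
  [[0, 0, 0], [0, 0, 0], 1],
  [[0, 0, 0], [0, 0, 0], 1],
])

```text
time_s: 21.05
position: [0.425, 0.0738, 0.0553]
orientation: [[-1.0, 0.001, 0.001], [0.0, 0.966, -0.259], [-0.001, -0.259, -0.966]]
ft_force: [-1.6, 1.2, 16.0]
finger_gap: 0.0
grasp_force: 8.0
```

Call:
servo_tool([
  [[0, -0.1, -0.3], [0, 0, 0], 1],
  [[0, 0, 0], [0, 0, 0], 1],
  [[0, 0, 0], [0, 0, 0], 1],
  [[0, 0, 0], [0, 0, 0], 1],
])

```text
time_s: 21.45
position: [0.425, 0.0737, 0.0555]
orientation: [[-1.0, 0.001, 0.001], [0.0, 0.966, -0.259], [-0.001, -0.259, -0.966]]
ft_force: [-0.8, 0.8, 13.6]
finger_gap: 0.0
grasp_force: 6.6
```

```bash
python3 - <<'E'
from h import *
o=monitor.get_obs();print(np.round(o["position"],4),np.round(o["ft_force"],1))
S=optics.read_camera("scene");T=optics.read_camera("top");o=monitor.get_obs();print(np.round(o["ft_force"],1))
cv2.imwrite("pics/m7.png",np.hstack([cv2.resize(S["frame"][150:350,180:380],(400,400)),cv2.resize(T["frame"][120:320,220:420],(400,400))])[:,:,::-1])
E
```

```text
[0.425  0.0737 0.0555] [-0.8  0.8 13.6]
[-2.   0.8 12.8]
```

View pics/m7.png

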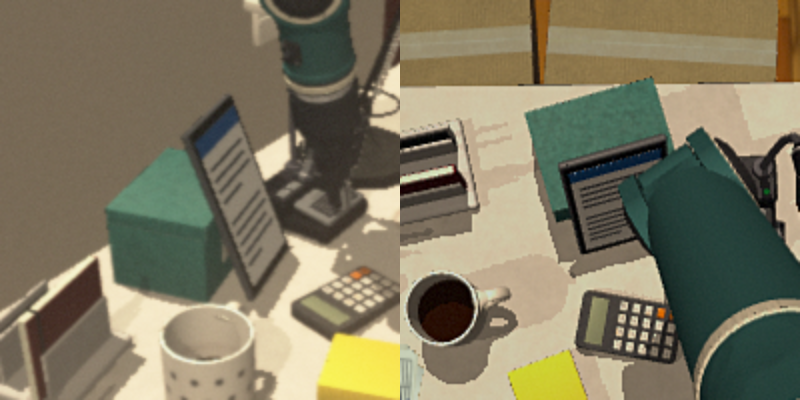

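The left crop shows the tablet standing square against the box at about (240,200), the notebook still in the stand, and the gripper holding the bar down at (335,210). The top crop shows the mug, calculator and notes where they were. The push is a steady 13 N or so, so I'll hand in.

```bash
python3 -c "
from rig import ticket
print(ticket.finish_job())"
```

```text
the job is handed in; nothing more can be done
None
```

The job is handed in: the tablet stands by itself, leaning squarely against the green box and tilted back about 20°, and the talk bar is held down at its stop with about 13 N.

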